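# Clamp the tall settlement panel on the inspection easel

## Task

Slide the tallest of the three grey panels up out of its slot in the white draining rack and stand it on the inspection easel, bottom edge on the ledge and leaning against the back rest between the two side jaws; set it down, do not drop it, and let go. Then turn the crank clockwise until the moving jaw has pushed the panel up against the fixed jaw and grips it firmly between the two, and let go of the crank. Leave the two shorter panels in their slots and do not disturb the stack of dishes, the beaker or the jar.

Things in the scene. Friction and masses are not known exactly. Their poses are not given: they have to be found in the camera images.
- panel_tall: Grey plastic panel, 8 mm thick (x), 100 mm wide (y), 150 mm tall (z), about 210 g; 50 mm taller than the other two. Origin: centre of its bottom edge; z runs up the panel, x is the face normal on the side away from the robot. Starts in one of the rack's three slots, leaning 30 degrees with its top towards the rack's -x (robot side).
- panel_short_a: Grey plastic panel like the tall one but only 100 mm tall; stays in its slot. Same origin and axes.
- panel_short_b: Second grey panel 100 mm tall; stays in its slot. Same origin and axes.
- rack: White draining rack, fixed, 250 (x) by 132 mm (y), side walls 68 mm high. Origin: underside, z up. Three slots one behind the other, floors at x = -40, +30, +100 mm, z = 30, leaning 30 degrees from vertical, tops to -x. A slot is 12 mm wide, guides the panel's side edges and is 55 mm deep: a panel is free after sliding 60 mm along its own z. Panels rest on the slot's -x side.
- easel: Easel, fixed: grey base 150 x 320 x 12 mm, aluminium back rest and ledge with a low lip 30 mm in front of the back rest. Origin: underside, z up, x away from the robot. The panel leans on the back rest 25 degrees from vertical, top to -x as in the rack; back rest reaches 80 mm up the panel, jaws 72 mm. Fixed jaw at +y, moving jaw at -y, crank post farther out at -y.
- seat (a point): Where the centre of the panel's bottom edge (its origin) rests when clamped: easel x = 30, y = 0, z = 32 mm. The fixed jaw's face is 50 mm to its +y; the moving jaw's face 90 mm to its -y when the crank reads 0. When first set down the panel may stand anywhere between the jaws.
- cheek: The fixed steel jaw of the easel, 16 mm wide; origin on its gripping face (which looks to the easel's -y), in line with the seat.
- jaw: The moving steel jaw, 16 mm wide; origin on its gripping face (which looks to the easel's +y), in line with the seat. It slides along the easel's +y, 12 mm per radian of crank.
- crank (a joint): Angle of the crank in rad, 0 = jaw fully open (140 mm between jaws), growing clockwise seen from above, up to 4.0; starts between 0 and 0.8. A 100 mm wide panel is gripped at about 3.33. Stiff: about 4 N at the knob turns it, and it stays where left.
- crank_knob (a point): Upright black freely turning sleeve on the end of the crank arm, 22 mm diameter, 42 mm high; this point is on its axis 24 mm above the arm (18 mm below its top), about 104 mm above the bench. It circles at 50 mm radius round crank_axis. At crank 0 it points 0.2 rad anticlockwise of the easel's +x.
- crank_axis (a point): Point on the vertical axis of the crank at the height of crank_knob, 200 mm to the seat's -y.
- dishes: Bystander: stack of three clear culture dishes, 90 mm diameter, 42 mm high; origin under its centre.
- beaker: Bystander: white plastic beaker, 84 mm diameter, 100 mm high; origin under its centre.
- jar: Bystander: glass jar with blue cap, 66 mm diameter, 100 mm high; origin under its centre.
There are look-alikes about, which are no part of the job. What is shaped like the panel_tall but brown is not meant.

How it is judged:
On the way, in this order (a step that is already met when the one before it is completed fails the run):
1. the tall panel is held in the gripper, slid clear of the rack (z of panel_tall in the frame of rack above 0.08 m and contact force between panel_tall and the fingers above 0.5 N and contact force between panel_tall and rack below 0.1 N), for 0.1 s.
2. the tall panel stands on the easel's ledge, leaning on the back rest, let go (x of panel_tall in the frame of easel between 0.022 and 0.038 m and z of panel_tall in the frame of easel between 0.026 and 0.038 m and y of panel_tall in the frame of easel between -0.045 and 0.008 m and angle between panel_tall's own z axis and vertical between 0.36 and 0.51 rad and contact force between panel_tall and the fingers below 0.1 N and linear speed of panel_tall below 0.02 m/s), for 0.2 s.
At the end, for the whole second after the job is handed in: The tall panel is at rest on the ledge against the back rest, gripper off it (bottom centre within 6 mm of the seat sideways and in height and 8 mm in depth, leaning 21 to 29 degrees, square to the easel within 3 degrees); moving and fixed jaw each press it with over 3 N (x of panel_tall in the frame of easel between 0.022 and 0.038 m and z of panel_tall in the frame of easel between 0.026 and 0.038 m and y of panel_tall in the frame of easel between -0.006 and 0.006 m and angle between panel_tall's own z axis and vertical between 0.37 and 0.5 rad and angle between the y axis of panel_tall and the y axis of easel, either way round below 0.06 rad and contact force between each of jaw, cheek and panel_tall above 3 N and contact force between panel_tall and the fingers below 0.1 N and linear speed of panel_tall below 0.02 m/s); the robot touches nothing.
It fails at once if a shorter panel was moved more than 20 mm (distance of any of panel_short_a, panel_short_b from where it was at the start of the episode above 0.02 m).
It fails at once if a bystander (dishes, beaker, jar) was pushed more than 30 mm or tipped (distance of any of dishes, beaker, jar from where it was at the start of the episode above 0.03 m or angle between any of dishes, beaker, jar's own z axis and vertical above 0.3 rad).
It fails at once if the tall panel was dropped or thrown (linear speed of panel_tall above 0.6 m/s and contact force between panel_tall and the fingers below 0.1 N).
It also fails if it takes over 58 s, if anything falls off the work surface, if the arm or the gripper's body presses on something with over 40 N, if the wrist force passes 120 N, or if a joint passes its speed limit or range.

## Robot

A 6-joint arm with a two-finger parallel gripper is mounted at the origin on the work surface. World frame = base frame: x ahead of the robot, y to its left, z up, the work surface at z = 0. Lengths are in m, angles in rad, forces in N, time in s.
With the tool pointing down it reaches from about 0.25 to 0.725 m from the base axis. Payload 9.7 kg.
Tool frame: the origin (TCP) lies midway between the tips of the shut fingers; the grasp point (between the pads) lies 19 mm behind it; z points along the fingers, y is the line along which they close (so a half turn about z gives the same grasp; the last joint's range is limited). The gripper opens to 85 mm and grips with 20 to 120 N. Pads are 22 mm wide; open, the fingers measure 114 mm over their backs; the gripper's body (76 mm by 85 mm) begins 54 mm behind the grasp point. The pads swing forward as they close: fully open they stand 13 mm farther back than shut.
Start: joints at [1.316, 0.087, 0.176, 1.66, 0, 1.571], TCP at [0.139, 0.532, 0.231] pointing down, gripper open.
Joint ranges: [-3.13, 3.13], [-0.85, 1.81], [-1.15, 1.24], [-2.2, 2.28], [-1.44, 1.52], [-3.14, 3.14]. Speed limits (rad/s): [2.22, 2.22, 2.57, 3.14, 3.14, 3.14].

## Interface

Orientations are given as a unit quaternion [x, y, z, w].
In Python, from bench import get_state, grab_frame, job, recognise, silhouettes gives the robot as it stands.
- The arm moves only by the shell command python3 -m handwheel 'ROWS' [FORCE]. ROWS is JSON, a list that holds one entry, the list of rows, each a list of 7 numbers: the finger opening in cm, from 0 to 8.54, then the shift along the world's x, y, z in cm, then the turn, a rotation vector about the world's x, y, z in rad. A call has 1 to 8 rows; each row is the pose to reach, as a shift and turn from the pose commanded when the call began; what a row does not reach only later rows make up. A row lasts 1/12 s, in which the tool goes at most 41.7 mm and 7.16 degrees, less where a joint would pass 70% of its speed; a pose out of reach is approached as far as the arm can. A call with a gripper value outside its range is refused whole. The fingers move at their own pace and stop on an object; FORCE is the grip in N (left out, the last holds). Time passes only in rows, so rows that repeat a pose let the fingers close. It gives the time, the measured TCP pose, the force, the opening and the grip force at its end, in the units of the state.
- get_state(): the state, without advancing time (a new reading comes with each control period).
- grab_frame(name): name is "side" or "top" or "wrist"; returns a dict with "pixels" (400x640x3 uint8, blue, green, red), "camera_matrix" (3x3 intrinsics, pixels), "dist_coeffs" ([k1, k2, p1, p2, k3] as OpenCV has them; the pictures are not rectified), "R" (3x3) and "t" (3): a world point X has camera coordinates R X + t; the wrist camera has in their place "mount" (4x4, takes a point from camera to tool coordinates, whose origin is the TCP and whose axes are the flange's). Camera axes: x right, y down, z forward; pixel columns grow to the right and rows downward; lengths in m; the calibration is good to about 2 mm. A picture is of the moment at which its call begins: read the wrist's pose just before it. There is no depth.
- job.job_done(): hands the job in; it is judged then, once.
Trained networks look in the newest picture that a camera, given by its name, has taken for a name from the list of things; names that differ only in an ending like _2 or _b are one class to them, and where a whole thing is asked for, a point or a joint stands for the part that bears it (a point fixed in the world has none). Each returns a list of dicts, best first, with "score" (0 to 1); they miss things now and then, are a little off and sometimes report something else, mostly with a low value. They report only what shows in the picture. A call takes as long as a camera call. They do not tell look-alikes from the thing itself.
- recognise(camera, thing): "extent" ([left, top, right, bottom] in pixels, round what is visible of it).
- silhouettes(camera, thing): "region" (400x640 bool, what is visible of it) and "extent" ([left, top, right, bottom] in pixels, round what is visible of it).
The state is a dict: "time_s": time; "q": joint angles; "joint_velocities": joint speeds; "effort": joint torques, N m; "eef_pos": TCP position; "eef_rot": TCP orientation; "force": force on the tool from outside, world axes, zero at the start; "moment": the same for the moment, N m; "finger_gap": finger opening in m; "finger_force": force on a finger pad.
Only numpy, scipy, OpenCV 4.12 (cv2) and the standard library are available. Lean on these libraries where they do the work, as an engineer would, in place of code of your own. Each camera call takes 0.05 s, during which the arm holds its last target. There are 200 camera calls.

## Working session

There is one attempt and no reset: what is moved stays moved. The work goes in short steps, Python scripts to look and compute and a shell command to move; the robot and the scene stay as the last step left them, time stands still between calls to the robot, and variables do not carry over. Pictures are saved under pics/ and viewed, at most 11 in all, crops included, and the job is handed in when it is done.

```bash
ls; mkdir -p pics; cat > h.py <<'E'
import numpy as np,cv2
from bench import *
def ray(f,uv):
    p=cv2.undistortPoints(np.array([[uv]],float),np.array(f['camera_matrix']),np.array(f['dist_coeffs'])).ravel()
    R=np.array(f['R']);t=np.array(f['t']);return -R.T@t,R.T@np.array([p[0],p[1],1])
def onz(f,uv,z):
    c,d=ray(f,uv);return c+d*(z-c[2])/d[2]
def proj(f,X):
    R=np.array(f['R']);t=np.array(f['t'])
    return cv2.projectPoints(np.atleast_2d(np.array(X,float)),cv2.Rodrigues(R)[0],t,np.array(f['camera_matrix']),np.array(f['dist_coeffs']))[0][:,0]
E
python3 - <<'E'
from h import *
for c in ['side','top']:
    f=grab_frame(c);cv2.imwrite(f'pics/{c}0.png',f['pixels']);np.save(f'{c}0.npy',f,allow_pickle=True)
    print(c,'cam at',-np.array(f['R']).T@np.array(f['t']))
    for n in ['panel_tall','panel_short_a','rack','easel','cheek','jaw','crank_knob','dishes','beaker','jar']:
        print(n,[(np.round(r['extent']).tolist(),round(r['score'],2)) for r in recognise(c,n)][:5])
print(get_state())
E
```

```text
pics
side cam at [ 0.47608193 -0.85168283  0.60155558]
panel_tall [([333.0, 154.0, 382.0, 173.0], 0.82), ([315.0, 148.0, 346.0, 192.0], 0.8), ([208.0, 197.0, 273.0, 223.0], 0.6), ([350.0, 159.0, 366.0, 190.0], 0.43)]
panel_short_a [([353.0, 158.0, 367.0, 192.0], 0.84), ([297.0, 155.0, 320.0, 190.0], 0.79)]
rack [([293.0, 166.0, 388.0, 222.0], 0.86), ([416.0, 228.0, 453.0, 286.0], 0.46)]
easel [([257.0, 227.0, 375.0, 388.0], 0.25)]
cheek [([297.0, 228.0, 323.0, 257.0], 0.86), ([359.0, 303.0, 379.0, 334.0], 0.59)]
jaw [([305.0, 271.0, 345.0, 370.0], 0.88)]
crank_knob [([361.0, 306.0, 375.0, 335.0], 0.84), ([417.0, 228.0, 450.0, 285.0], 0.65), ([260.0, 228.0, 377.0, 390.0], 0.33)]
dishes [([282.0, 149.0, 308.0, 175.0], 0.62)]
beaker [([418.0, 189.0, 456.0, 238.0], 0.74), ([263.0, 226.0, 374.0, 389.0], 0.64)]
jar [([417.0, 230.0, 452.0, 287.0], 0.91)]
top cam at [0.39258223 0.04085999 1.07300545]
panel_tall [([241.0, 249.0, 299.0, 320.0], 0.79), ([132.0, 116.0, 204.0, 175.0], 0.76), ([227.0, 164.0, 278.0, 200.0], 0.63)]
panel_short_a [([232.0, 142.0, 279.0, 152.0], 0.96), ([228.0, 196.0,
[... 446 characters left out ...]
.0], 0.65)]
{'time_s': 1.1, 'q': array([ 1.31600248e+00,  8.69178707e-02,  1.75933154e-01,  1.65978179e+00,
       -2.89075111e-07,  1.57077451e+00]), 'joint_velocities': array([-0.00026552,  0.00183804,  0.00066155,  0.00190219, -0.00128863,
       -0.00054209]), 'effort': array([ 2.77131551e-05, -5.20104182e+01,  4.64863837e+01,  1.67381499e-03,
        1.13172971e-04, -1.44974102e-06]), 'eef_pos': array([0.13862981, 0.53226058, 0.23129137]), 'eef_rot': array([1.27041772e-01, 9.91897368e-01, 1.47697187e-05, 2.03774521e-06]), 'force': array([-0.22767493,  0.01607597, -0.01078151]), 'moment': array([0.04404107, 0.03273729, 0.03854463]), 'finger_force': 0.0, 'finger_gap': 0.08570816007753512}
```

```bash
python3 - <<'E'
import cv2
a=cv2.imread('pics/top0.png');cv2.imwrite('pics/t1.png',cv2.resize(a[30:330,120:520],(800,600),interpolation=3))
a=cv2.imread('pics/side0.png');cv2.imwrite('pics/s1.png',cv2.resize(a[140:400,200:480],(646,600),interpolation=3))
E
```

```text
(no output)
```

View pics/t1.png

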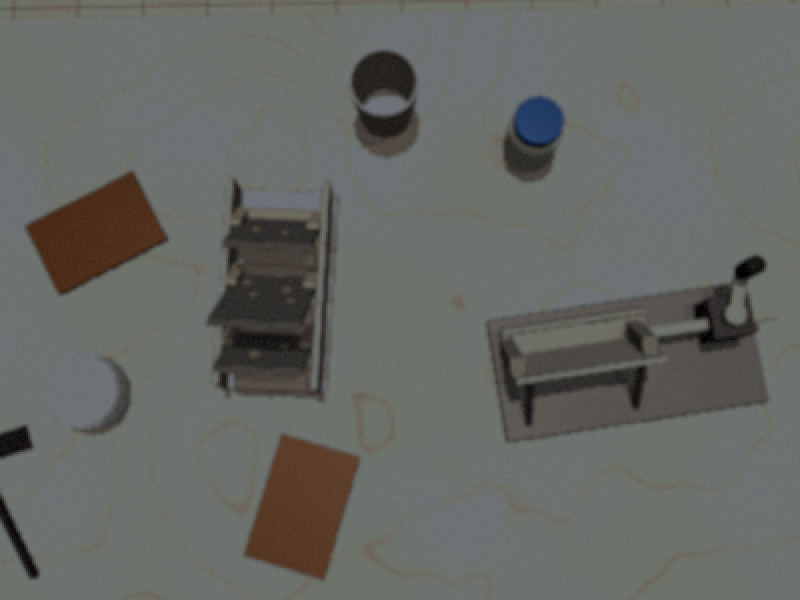

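View pics/s1.png

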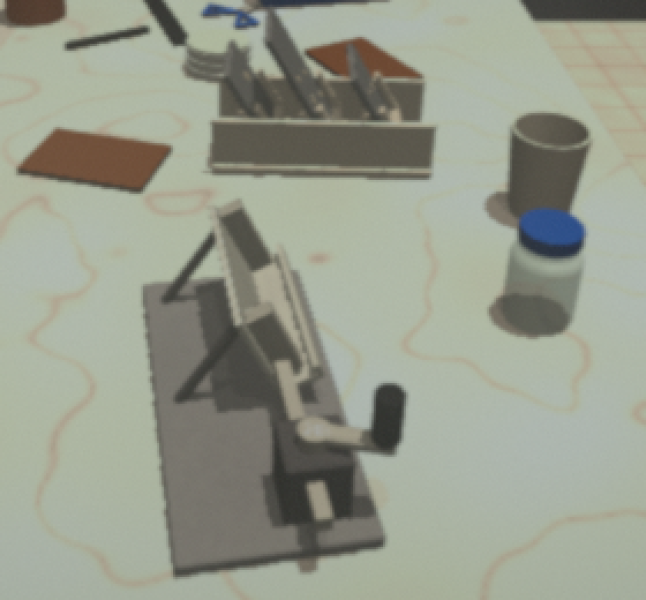

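The middle panel (crop 210–315, 275–325 in the top view) is the tall one. The knob sits at about (750,267) in the crop, and the easel base corners are clearly visible. Next I fit the poses.

```bash
cat >> h.py <<'E'
from scipy.optimize import minimize,least_squares
def T(p,X):
    c,s=np.cos(p[2]),np.sin(p[2]);X=np.atleast_2d(X)
    return np.c_[p[0]+c*X[:,0]-s*X[:,1],p[1]+s*X[:,0]+c*X[:,1],X[:,2]]
def pan(h,lean,ox,oz,t=.004):
    l=np.radians(lean);z=np.array([-np.sin(l),0,np.cos(l)]);n=np.array([np.cos(l),0,np.sin(l)])
    return np.array([np.array([ox,0,oz])+a*n+[0,b,0]+k*z for a in(-t,t) for b in(-.05,.05) for k in (0,h)])
E
python3 - <<'E'
from h import *
ft=np.load('top0.npy',allow_pickle=True).item();fs=np.load('side0.npy',allow_pickle=True).item()
# easel
obs=np.array([[487,322],[742,285],[768,402],[508,440]])/2+[120,30]
C=np.array([[.075,.16,.012],[.075,-.16,.012],[-.075,-.16,.012],[-.075,.16,.012]])
sol=least_squares(lambda p:(proj(ft,T(p,C))-obs).ravel(),[.4,-.2,.1]);print('easel top',sol.x,np.abs(sol.fun).max())
sob=np.array([[143,283],[177,575],[385,543],[297,272]])/2.3077+[200,140]
Cs=C[[3,2,1,0]]
sol2=least_squares(lambda p:np.r_[(proj(ft,T(p,C))-obs).ravel(),(proj(fs,T(p,Cs))-sob)[[0,1,2]].ravel()],sol.x);pe=sol2.x;print('easel both',pe,np.round(sol2.fun,1))
print('side proj',((proj(fs,T(pe,Cs))-[200,140])*2.3077).round().tolist())
# knob triangulate from extents
for nm,f in(('top',ft),('side',fs)):
    pass
seat=T(pe,[.03,0,.032])[0];ax=T(pe,[.03,-.2,.104])[0]
print('seat',seat,'axis',ax)
for a in np.arange(0,.81,.2):
    th=.2-a;k=T(pe,[.03+.05*np.cos(th),-.2+.05*np.sin(th),.104])
    print(a,k.round(3),proj(ft,k).round(1),proj(fs,k).round(1))
# rack
import bench
mt=max(bench.silhouettes('top','rack'),key=lambda r:r['score'])['region'];ms=max(bench.silhouettes('side','rack'),key=lambda r:r['score'])['region']
B=np.array([[x,y,z] for x in(-.125,.125) for y in(-.066,.066) for z in(0,.068)])
def hull(f,X):
    m=np.zeros((400,640),np.uint8);h=cv2.convexHull(proj(f,X).astype(np.float32))
    cv2.fillConvexPoly(m,np.round(h*16).astype(int),1,shift=4);return m>0
def hm(m):
    c=np.concatenate(cv2.findContours(m.astype(np.uint8),0,1)[0]);o=np.zeros((400,640),np.uint8);cv2.fillConvexPoly(o,cv2.convexHull(c),1);return o>0
Mt,Ms=hm(mt),hm(ms)
cost=lambda p:sum((hull(f,T(p,B))^M).sum()/M.sum() for f,M in((ft,Mt),(fs,Ms)))
r=min((minimize(cost,[.48,.18,a],method='Nelder-Mead',options=dict(initial_simplex=[[.48,.18,a],[.52,.18,a],[.48,.22,a],[.48,.18,a+.1]])) for a in(-.1,0,.1)),key=lambda r:r.fun)
pr=r.x;print('rack',pr,r.fun)
P=T(pr,pan(.15,30,.028,.030));print('panel top corners',P[1::2].round(3).tolist())
o=np.hstack([ft['pixels'][90:240,200:320],fs['pixels'][130:240,260:420][:,:]][:1])
for f,(x0,y0,x1,y1),s,n in((ft,(190,90,310,240),4,'rt'),(fs,(270,130,410,240),4,'rs')):
    im=cv2.resize(f['pixels'][y0:y1,x0:x1],None,fx=s,fy=s,interpolation=2)
    im=cv2.convertScaleAbs(im,alpha=1.5)
    for X,col in((T(pr,B),(0,0,255)),(P,(0,255,0))):
        q=((proj(f,X)-[x0,y0]+.5)*s).astype(int)
        for i in range(8):
            for j in range(i):
                if bin(i^j).count('1')==1: cv2.line(im,tuple(map(int,q[i])),tuple(map(int,q[j])),col,1)
    cv2.imwrite(f'pics/{n}.png',im)
a=cv2.imread('pics/rt.png');b=cv2.imread('pics/rs.png');a=cv2.resize(a,(352,440));b=cv2.resize(b,(440,346));b=cv2.copyMakeBorder(b,0,94,0,0,0)
cv2.imwrite('pics/fit.png',np.hstack([a,b]));np.save('pr.npy',pr);np.save('pe.npy',pe)
E
```

```text
easel top [ 0.48755232 -0.22246651  0.13316953] 1.5809716669093916
easel both [ 0.4886653  -0.2242527   0.13655245] [-0.  -1.1  1.7 -2.2  1.4  0.1 -0.3  1.2 -0.5  0.4 -1.9 -1.9  1.1 -0.9]
side proj [[142.0, 284.0], [173.0, 571.0], [388.0, 541.0], [298.0, 270.0]]
seat [ 0.51838603 -0.22016884  0.032     ] axis [ 0.54561173 -0.41830708  0.104     ]
0.0 [[ 0.593 -0.402  0.104]] [[521.2 158.9]] [[380.8 348. ]]
0.2 [[ 0.595 -0.412  0.104]] [[525.5 157.8]] [[383.5 353.2]]
0.4 [[ 0.596 -0.421  0.104]] [[530.  157.6]] [[385.  358.8]]
0.6000000000000001 [[ 0.594 -0.431  0.104]] [[534.5 158.2]] [[385.  364.4]]
0.8 [[ 0.59  -0.441  0.104]] [[538.8 159.7]] [[383.6 370. ]]
rack [ 0.582066    0.19819131 -0.06790278] 0.13179219681423038
panel top corners [[0.528, 0.152, 0.158], [0.535, 0.252, 0.158], [0.535, 0.151, 0.162], [0.542, 0.251, 0.162]]
```

View pics/fit.png

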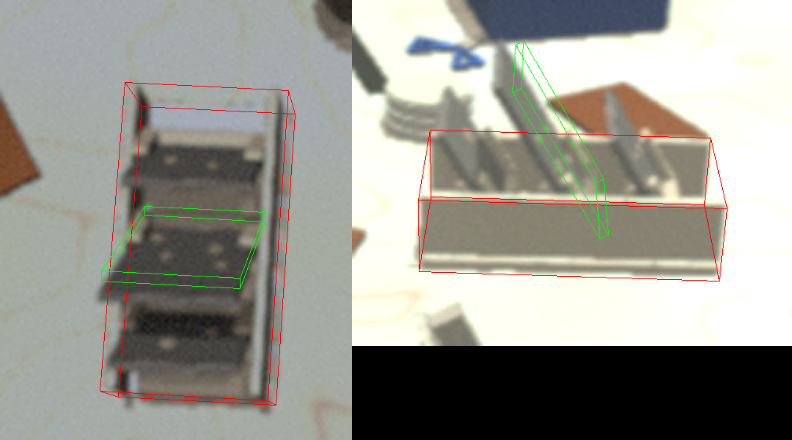

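```bash
python3 - <<'E'
from h import *
ft=np.load('top0.npy',allow_pickle=True).item();fs=np.load('side0.npy',allow_pickle=True).item()
tp=lambda *a:np.array(a)/2+[120,30]
sp=lambda *a:np.array(a)/2.3077+[200,140]
C=np.array([[.075,.16,.012],[.075,-.16,.012],[-.075,-.16,.012],[-.075,.16,.012]])
ot=tp([487,322],[742,285],[768,402],[508,440]);os_=sp([143,283],[177,575],[385,543])
ht=tp([736,316]);hs=sp([315,430])
kt=tp([755,265],[742,272]);ks=sp([390,390],[386,440])
def res(v):
    p=v[:3];b=np.array([v[3],v[4],0]);th=.2-v[5]
    k=np.array([[.03+.05*np.cos(th),-.2+.05*np.sin(th),z] for z in(.122,.082)]);h=np.array([[.03,-.2,.085]])
    return np.r_[(proj(ft,T(p,C+b))-ot).ravel(),(proj(fs,T(p,C[[3,2,1]]+b))-os_).ravel(),(proj(ft,T(p,h))-ht).ravel(),(proj(fs,T(p,h))-hs).ravel(),(proj(ft,T(p,k))-kt).ravel(),(proj(fs,T(p,k))-ks).ravel()]
s=least_squares(res,[.49,-.15,.13,0,-.08,.3],loss='soft_l1');v=s.x;pe=v[:3];np.save('pe.npy',v);print('easel',v.round(4));print(res(v).round(1))
print('seat',T(pe,[.03,0,.032]).round(4),'axis',T(pe,[.03,-.2,.104]).round(4))
# rack from panels' top robot-side edges, end points +y,-y
obs=[tp([224,246],[316,246]),tp([208,322],[308,326]),tp([215,370],[306,372])]
sol=None
def rr(p):
    out=[]
    for (h,ox),o in zip(((.1,.098),(.15,.028),(.1,-.042)),obs):
        P=T(p,pan(h,30,ox,.031));out.append((proj(ft,P[[3,1]])-o).ravel())
    return np.concatenate(out)
s=least_squares(rr,[.5,.2,0]);pr=s.x;print('rack',pr,s.fun.round(1));np.save('pr.npy',pr)
def wf(im,f,X,col,x0,y0,sc):
    q=((proj(f,X)-[x0,y0]+.5)*sc).astype(int)
    for i in range(8):
        for j in range(i):
            if bin(i^j).count('1')==1: cv2.line(im,tuple(map(int,q[i])),tuple(map(int,q[j])),col,1)
B=np.array([[x,y,z] for x in(-.125,.125) for y in(-.066,.066) for z in(0,.068)])
a=v[5];bx=lambda y0,y1:np.array([pan(.072,25,.03,.032)[i]*[1,0,1]+[0,(y0 if not i&2 else y1),0] for i in range(8)])
ims=[]
for f,win in((ft,((190,90,310,240),(355,150,520,260))),(fs,((270,130,410,240),(255,215,395,395)))):
    for (x0,y0,x1,y1),X,in zip(win,([(T(pr,B),(0,0,255)),(T(pr,pan(.15,30,.028,.03)),(0,255,0)),(T(pr,pan(.1,30,.098,.03)),(0,255,255)),(T(pr,pan(.1,30,-.042,.03)),(0,255,255))],
      [(T(pe,bx(.05,.066)),(0,0,255)),(T(pe,bx(-.106+.012*a,-.09+.012*a)),(0,255,0))])):
        sc=min(400/(x1-x0),300/(y1-y0));im=cv2.convertScaleAbs(cv2.resize(f['pixels'][y0:y1,x0:x1],None,fx=sc,fy=sc,interpolation=2),alpha=1.4)
        for Y,c in X: wf(im,f,Y,c,x0,y0,sc)
        ims.append(cv2.copyMakeBorder(im,0,300-im.shape[0],0,400-im.shape[1],0))
cv2.imwrite('pics/fit2.png',np.vstack([np.hstack(ims[:2]),np.hstack(ims[2:])]))
E
```

```text
easel [ 0.4763 -0.1412  0.1348  0.0011 -0.084   0.4684]
[ 0.  -1.2  1.8 -2.2  1.4  0.2 -0.3  1.1 -0.3  0.4 -2.1 -1.9  1.  -0.8
  2.  -0.9 -0.7 -1.5  0.3 -0.2 -0.  -0.2 -0.   0.9 -0.2 -2. ]
seat [[ 0.5061 -0.1372  0.032 ]] axis [[ 0.5329 -0.3354  0.104 ]]
rack [ 0.56969119  0.19672303 -0.05391873] [ 0.3 -1.  -1.   0.6  1.   0.4 -1.6  0.2  0.6 -0.5  0.6  0.2]
```

View pics/fit2.png

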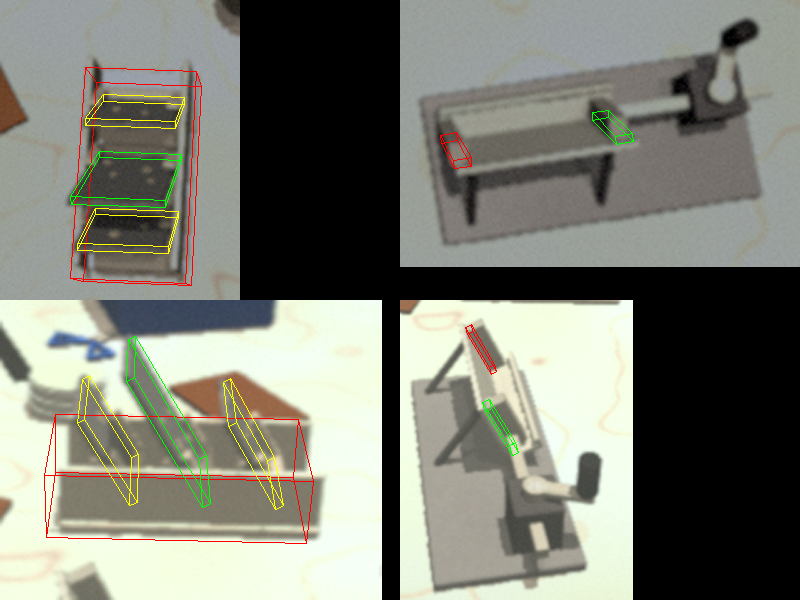

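```bash
cat >> h.py <<'E'
from scipy.spatial.transform import Rotation as Ro
def tool(p,lean):  # tool rotation for panel with base yaw p[2], lean deg
    l=np.radians(lean);Z=Ro.from_euler('z',p[2]).as_matrix()
    n=Z@[np.cos(l),0,np.sin(l)];z=Z@[np.sin(l),0,-np.cos(l)]
    return np.c_[np.cross(n,z),n,z]
def delta(P,Rm,name=''):
    s=get_state();R0=Ro.from_quat(s['eef_rot'])
    print(name,'shift cm',((P-s['eef_pos'])*100).round(2),'rotvec',(Ro.from_matrix(Rm)*R0.inv()).as_rotvec().round(3),'t',s['time_s'])
E
python3 - <<'E'
from h import *
pr=np.load('pr.npy');R=tool(pr,30);o=T(pr,[.028,0,.031])[0]
print(o,-R[:,2],R[:,1])
for zp in(.22,.12):delta(o-R[:,2]*(zp-.019),R,zp)
E
```

```text
[0.5976505  0.19521403 0.031     ] [-0.49927337  0.02694631  0.8660254 ] [ 0.86476684 -0.04667237  0.5       ]
0.22 shift cm [ 35.87 -33.16  -2.62] rotvec [ 0.334 -0.457 -1.336] t 1.2
0.12 shift cm [ 40.86 -33.43 -11.28] rotvec [ 0.334 -0.457 -1.336] t 1.2
```

```bash
python3 -m handwheel '[[[4,35.9,-33.2,2,0.334,-0.457,-1.336],[4,35.9,-33.2,2,0.334,-0.457,-1.336],[4,35.9,-33.2,2,0.334,-0.457,-1.336],[4,35.9,-33.2,2,0.334,-0.457,-1.336],[4,35.9,-33.2,2,0.334,-0.457,-1.336],[4,35.9,-33.2,2,0.334,-0.457,-1.336],[4,35.9,-33.2,2,0.334,-0.457,-1.336],[4,35.9,-33.2,2,0.334,-0.457,-1.336]]]' 30; python3 - <<'E'
from h import *
pr=np.load('pr.npy');R=tool(pr,30);o=T(pr,[.028,0,.031])[0]
delta(o-R[:,2]*(.22-.019),R)
print(get_state()['q'])
E
```

```text
time_s: 1.87
eef_pos: [0.3842, 0.3044, 0.2455]
eef_rot: [0.552, 0.813, 0.13, 0.137]
force: [-0.1, 0.4, 0.5]
finger_gap: 0.0402
finger_force: 0.0
 shift cm [ 11.31 -10.37  -4.04] rotvec [ 0.102 -0.139 -0.41 ] t 1.8667
[ 0.79792768 -0.37517055 -0.25749047  1.37781363 -0.2212463   1.9558984 ]
```

```bash
python3 -m handwheel '[[[4,11.3,-10.4,-4,0.102,-0.139,-0.41],[4,11.3,-10.4,-4,0.102,-0.139,-0.41],[4,11.3,-10.4,-4,0.102,-0.139,-0.41],[4,11.3,-10.4,-4,0.102,-0.139,-0.41],[4,11.3,-10.4,-4,0.102,-0.139,-0.41],[4,11.3,-10.4,-4,0.102,-0.139,-0.41]]]'; python3 - <<'E'
from h import *
pr=np.load('pr.npy');R=tool(pr,30);o=T(pr,[.028,0,.031])[0]
delta(o-R[:,2]*(.22-.019),R)
s=get_state();f=grab_frame('wrist')
M=np.array(f['mount']);W=np.eye(4);W[:3,:3]=Ro.from_quat(s['eef_rot']).as_matrix();W[:3,3]=s['eef_pos']
# mount may be in flange axes; check
E=np.linalg.inv(W@M);f['R']=E[:3,:3];f['t']=E[:3,3];np.save('w1.npy',f,allow_pickle=True)
im=cv2.convertScaleAbs(f['pixels'],alpha=1.3)
for h,ox,c in((.15,.028,(0,255,0)),(.1,.098,(0,255,255)),(.1,-.042,(0,255,255))):
    q=proj(f,T(pr,pan(h,30,ox,.031))).astype(int)
    for i in range(8):
        for j in range(i):
            if bin(i^j).count('1')==1: cv2.line(im,tuple(map(int,q[i])),tuple(map(int,q[j])),c,1)
cv2.imwrite('pics/w1.png',im);print(s['q'],M.round(3).tolist())
E
```

```text
time_s: 2.37
eef_pos: [0.4962, 0.2007, 0.2041]
eef_rot: [0.7, 0.666, 0.176, 0.187]
force: [0.0, 0.1, -1.0]
finger_gap: 0.0402
finger_force: 0.0
 shift cm [ 0.11 -0.    0.1 ] rotvec [ 0.002 -0.004 -0.003] t 2.3667
[ 0.53090741 -0.41438429 -0.41225178  1.12825314 -0.27796445  2.0884287 ] [[-0.001, -0.948, -0.319, 0.082], [1.0, -0.001, -0.0, -0.0], [-0.0, -0.319, 0.948, -0.143], [0.0, 0.0, 0.0, 1.0]]
```

View pics/w1.png

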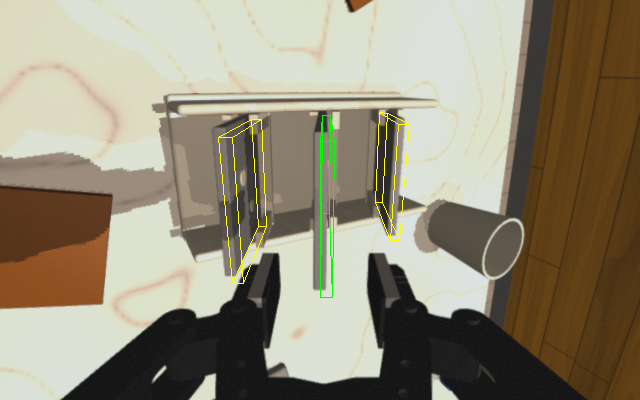

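The panel sits about 2 mm towards −normal from the finger midplane (columns 313–326, fingers centred on about 322), and it is parallel to the pads. I'll descend along the panel.

```bash
python3 -m handwheel '[[[4,1.5,-0.1,-2.8,0,0,0],[4,3.2,-0.2,-5.6,0,0,0],[4,4.0,-0.2,-7.2,0,0,0],[4,4.6,-0.25,-8.3,0,0,0],[4,4.6,-0.25,-8.3,0,0,0],[4,4.6,-0.25,-8.3,0,0,0]]]' 40; python3 -m handwheel '[[[0,0,0,0,0,0,0],[0,0,0,0,0,0,0],[0,0,0,0,0,0,0],[0,0,0,0,0,0,0],[0,0,0,0,0,0,0],[0,0,0,0,0,0,0],[0,0,0,0,0,0,0],[0,0,0,0,0,0,0]]]' 60
```

```text
time_s: 2.92
eef_pos: [0.5417, 0.2005, 0.1221]
eef_rot: [0.699, 0.667, 0.177, 0.187]
force: [-0.3, 0.2, 0.1]
finger_gap: 0.0399
finger_force: 0.0
time_s: 3.58
eef_pos: [0.5418, 0.2003, 0.1234]
eef_rot: [0.699, 0.667, 0.178, 0.187]
force: [-7.5, 1.0, 5.1]
finger_gap: 0.0075
finger_force: 58.6
```

```bash
python3 -m handwheel '[[[0,-0.4,0.02,0.7,0,0,0],[0,-1,0.05,1.7,0,0,0],[0,-1.6,0.09,2.8,0,0,0],[0,-2.3,0.12,4,0,0,0],[0,-3,0.16,5.2,0,0,0],[0,-3.7,0.2,6.4,0,0,0],[0,-4.4,0.24,7.6,0,0,0],[0,-4.8,0.26,8.3,0,0,0]]]';  python3 - <<'E'
from h import *
s=get_state();f=grab_frame('wrist');g=grab_frame('side');np.save('side1.npy',g,allow_pickle=True)
M=np.array(f['mount']);W=np.eye(4);W[:3,:3]=Ro.from_quat(s['eef_rot']).as_matrix();W[:3,3]=s['eef_pos']
E=np.linalg.inv(W@M);f['R']=E[:3,:3];f['t']=E[:3,3]
im=cv2.convertScaleAbs(f['pixels'],alpha=1.3);im2=cv2.convertScaleAbs(g['pixels'][100:250,250:450],alpha=1.2)
# predicted panel in tool frame: grasp at zp=.123 , tcp at .104
X=np.array([W[:3,:3]@np.array([b,a,.104-k])+W[:3,3] for a in(-.004,.004) for b in(-.05,.05) for k in(0,.15)])
for m,F,o,sc in((im,f,(0,0),1),(im2,g,(250,100),1)):
    q=((proj(F,X)-o)*sc).astype(int)
    for i in range(8):
        for j in range(i):
            if bin(i^j).count('1')==1: cv2.line(m,tuple(map(int,q[i])),tuple(map(int,q[j])),(0,255,0),1)
im2=cv2.resize(im2,None,fx=2,fy=2)
im=im[60:400,120:520];im2=cv2.copyMakeBorder(im2,0,40,0,0,0)
cv2.imwrite('pics/w2.png',np.hstack([im,im2]));print(s['force'],s['finger_gap'],s['finger_force'],s['eef_pos'])
E
```

```text
time_s: 4.25
eef_pos: [0.4935, 0.2024, 0.207]
eef_rot: [0.699, 0.667, 0.178, 0.187]
force: [0.1, 0.7, -2.2]
finger_gap: 0.0072
finger_force: 58.8
[ 0.0891673   0.72890367 -2.1586893 ] 0.007186532635459898 58.84674310684204 [0.49351912 0.20238797 0.20703435]
```

View pics/w2.png

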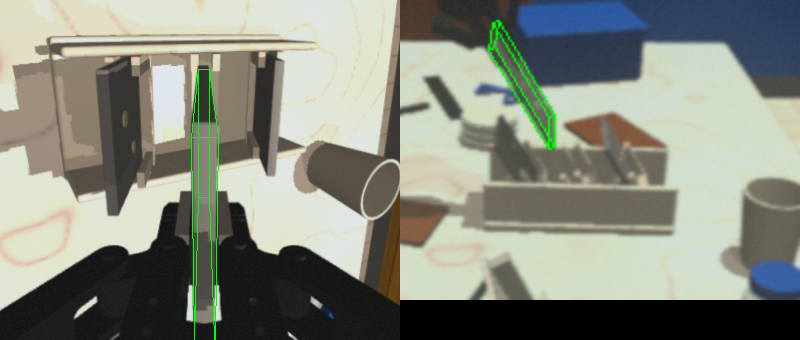

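The panel is held square in the tool as modelled, and it is clear of the rack.

```bash
cat > tgt.py <<'E'
from h import *
v=np.load('pe.npy');pe=v[:3];R=tool(pe,25)
def tcp(x,y,z,up): 
    o=T(pe,[x,y,z])[0]; return o-R[:,2]*(.106+up)
E
python3 - <<'E'
from tgt import *
delta(tcp(.034,-.016,.032,.09),R,'standoff')
print(-R[:,2],R[:,1])
E
```

```text
standoff shift cm [ -6.4  -36.63   0.27] rotvec [-0.004  0.087  0.182] t 4.35
[-0.41878599 -0.05678458  0.90630779] [0.89808946 0.12177493 0.42261826]
```

```bash
python3 -m handwheel '[[[0,-0.8,-1,2,0,0.02,0.03],[0,-1.6,-4,3.5,0,0.04,0.06],[0,-2.4,-7.5,4,0,0.06,0.1],[0,-3.2,-11,4,0,0.08,0.13],[0,-4,-14.5,4,0,0.087,0.16],[0,-4.8,-18,4,-0.004,0.087,0.182],[0,-5.4,-21.5,4,-0.004,0.087,0.182],[0,-5.8,-25,4,-0.004,0.087,0.182]]]'; python3 -m handwheel '[[[0,-0.2,-3.2,0,0,0,0],[0,-0.4,-6.2,0,0,0,0],[0,-0.5,-9,0,0,0,0],[0,-0.6,-10.8,0,0,0,0],[0,-0.6,-11.6,0,0,0,0],[0,-0.6,-11.6,0,0,0,0],[0,-0.6,-11.6,0,0,0,0]]]'; python3 - <<'E'
from tgt import *
delta(tcp(.034,-.016,.032,.09),R,'standoff')
s=get_state();f=grab_frame('wrist');g=grab_frame('side');t=grab_frame('top')
M=np.array(f['mount']);W=np.eye(4);W[:3,:3]=Ro.from_quat(s['eef_rot']).as_matrix();W[:3,3]=s['eef_pos']
E=np.linalg.inv(W@M);f['R']=E[:3,:3];f['t']=E[:3,3]
np.save('w3.npy',f,allow_pickle=True)
bx=lambda y0,y1:np.array([pan(.072,25,.03,.032)[i]*[1,0,1]+[0,(y0 if not i&2 else y1),0] for i in range(8)])
X=np.array([W[:3,:3]@np.array([b,a,.106-k])+W[:3,3] for a in(-.004,.004) for b in(-.05,.05) for k in(0,.15)])
a=v[5];ims=[]
for F,o,(w,h),sc in((f,(60,0),(520,340),.77),(g,(240,180),(200,210),2)):
    m=cv2.resize(cv2.convertScaleAbs(F['pixels'][o[1]:o[1]+h,o[0]:o[0]+w],alpha=1.3),None,fx=sc,fy=sc,interpolation=2)
    for Y,c in((X,(0,255,0)),(T(pe,bx(.05,.066)),(0,0,255)),(T(pe,bx(-.106+.012*a,-.09+.012*a)),(0,0,255))):
        q=((proj(F,Y)-o)*sc).astype(int)
        for i in range(8):
            for j in range(i):
                if bin(i^j).count('1')==1: cv2.line(m,tuple(map(int,q[i])),tuple(map(int,q[j])),c,1)
    ims.append(cv2.copyMakeBorder(m,0,420-m.shape[0],0,0,0))
cv2.imwrite('pics/w3.png',np.hstack(ims));print(s['force'],s['finger_gap'])
E
```

```text
time_s: 5.02
eef_pos: [0.4353, -0.0495, 0.2446]
eef_rot: [0.642, 0.735, 0.161, 0.143]
force: [2.1, -0.3, -2.2]
finger_gap: 0.0076
finger_force: 59.1
time_s: 5.6
eef_pos: [0.43, -0.1637, 0.2443]
eef_rot: [0.643, 0.735, 0.161, 0.142]
force: [-0.4, -0.8, -2.6]
finger_gap: 0.0073
finger_force: 59.0
standoff shift cm [ 0.    0.01 -3.46] rotvec [ 0.002 -0.003  0.002] t 5.6
[-0.37052857 -0.75805269 -2.61893001] 0.0073006347555516354
```

View pics/w3.png

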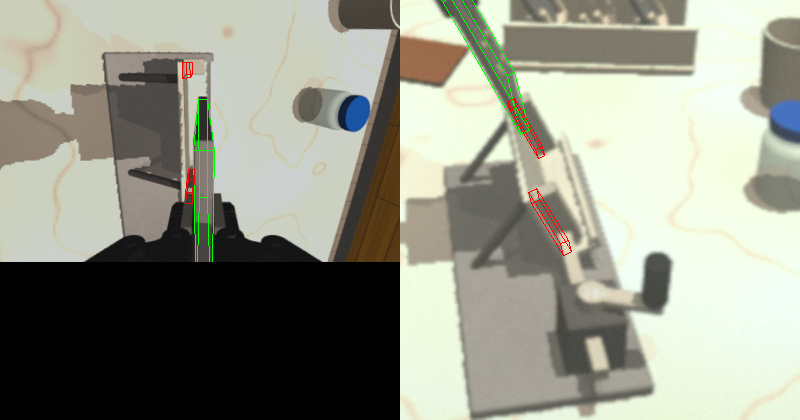

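```bash
python3 - <<'E'
from tgt import *
f=np.load('w3.npy',allow_pickle=True).item()
x0,y0,w,h,sc=240,55,130,200,3
m=cv2.resize(cv2.convertScaleAbs(f['pixels'][y0:y0+h,x0:x0+w],alpha=1.1),None,fx=sc,fy=sc,interpolation=2);r=m.copy()
P=pan(.08,25,.03,.032);
for i,c in((0,(0,0,255)),(1,(0,255,0)),(4,(255,0,0)),(5,(255,0,255))):
    A=P[i].copy();Y=np.array([[A[0],-.08,A[2]],[A[0],.05,A[2]]])
    q=((proj(f,T(pe,Y))-[x0,y0])*sc).astype(int);cv2.line(r,tuple(map(int,q[0])),tuple(map(int,q[1])),c,1);print(i,q.tolist())
cv2.imwrite('pics/w3b.png',np.hstack([m,r]))
E
```

```text
0 [[194, 485], [187, 126]]
1 [[180, 582], [169, 140]]
4 [[215, 485], [211, 126]]
5 [[206, 582], [199, 140]]
```

View pics/w3b.png

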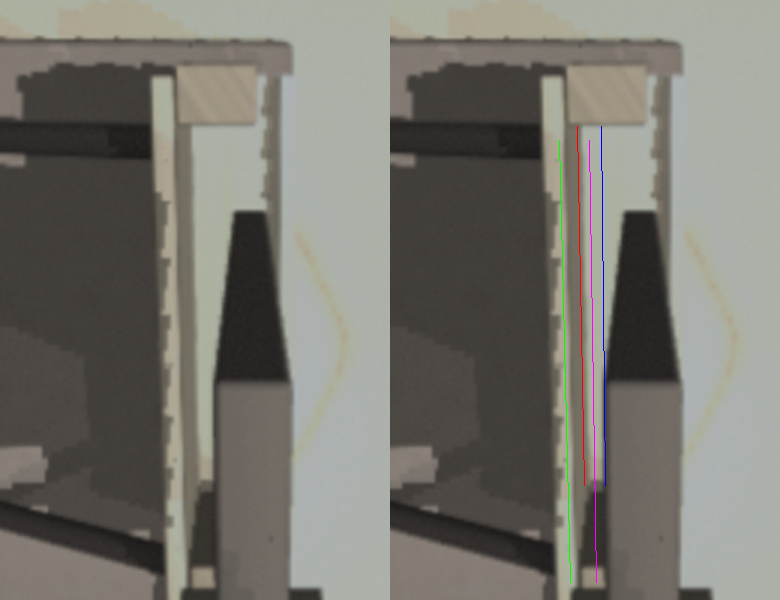

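The wrist view shows the back rest front face (zoom columns 173–190) within about 1 mm of the model, and the fixed jaw face (row 125) on it. The panel hangs just in front, so I'll lower it along its axis.

```bash
python3 -m handwheel '[[[0,0,0,-2,0,0,0],[0,0,0,-3.46,0,0,0],[0,0.7,0.1,-5,0.002,-0.003,0.002],[0,1.4,0.2,-6.5,0.002,-0.003,0.002],[0,2.1,0.3,-8,0.002,-0.003,0.002],[0,2.8,0.38,-9.5,0.002,-0.003,0.002],[0,3.1,0.42,-10.2,0.002,-0.003,0.002],[0,3.1,0.42,-10.2,0.002,-0.003,0.002]]]'; python3 -m handwheel '[[[0,0.1,0.01,-0.25,0,0,0],[0,0.23,0.03,-0.5,0,0,0],[0,0.28,0.04,-0.6,0,0,0],[0,0.28,0.04,-0.6,0,0,0]]]'; python3 - <<'E'
from tgt import *
delta(tcp(.034,-.016,.032,0.0),R,'final')
E
```

```text
time_s: 6.42
eef_pos: [0.4608, -0.1582, 0.1411]
eef_rot: [0.641, 0.736, 0.163, 0.141]
force: [-0.9, 0.6, -3.1]
finger_gap: 0.0074
finger_force: 59.0
time_s: 6.75
eef_pos: [0.4641, -0.1593, 0.1374]
eef_rot: [0.642, 0.736, 0.163, 0.143]
force: [-0.4, 0.6, -2.3]
finger_gap: 0.0073
finger_force: 59.1
final shift cm [ 0.37  0.08 -0.93] rotvec [ 0.001  0.001 -0.001] t 6.75
```

```bash
python3 -m handwheel '[[[0,0.1,0.02,-0.2,0,0,0],[0,0.2,0.03,-0.4,0,0,0],[0,0.2,0.04,-0.5,0,0,0],[0,0.2,0.04,-0.5,0,0,0]]]'; python3 -m handwheel '[[[0,0.07,0.01,-0.15,0,0,0],[0,0.1,0.01,-0.2,0,0,0],[0,0.1,0.01,-0.2,0,0,0]]]'; python3 -m handwheel '[[[0,0.07,0.01,-0.15,0,0,0],[0,0.1,0.01,-0.2,0,0,0],[0,0.1,0.01,-0.2,0,0,0]]]'; python3 -c "
from tgt import *
delta(tcp(.034,-.016,.032,0.0),R,'final')"
```

```text
time_s: 7.08
eef_pos: [0.4658, -0.1587, 0.1316]
eef_rot: [0.642, 0.736, 0.163, 0.142]
force: [-0.2, -0.1, -2.3]
finger_gap: 0.0073
finger_force: 59.1
time_s: 7.33
eef_pos: [0.467, -0.1589, 0.1303]
eef_rot: [0.642, 0.736, 0.163, 0.143]
force: [-3.2, -1.7, 1.3]
finger_gap: 0.0069
finger_force: 59.8
time_s: 7.58
eef_pos: [0.468, -0.1595, 0.1303]
eef_rot: [0.642, 0.735, 0.163, 0.144]
force: [-14.9, -3.7, 16.4]
finger_gap: 0.0073
finger_force: 62.5
final shift cm [-0.02  0.09 -0.23] rotvec [0.003 0.002 0.   ] t 7.5833
```

```bash
python3 -m handwheel '[[[0,-0.1,-0.01,0.1,0,0,0],[0,-0.2,-0.02,0.08,0,0,0],[0,-0.25,-0.03,0.06,0,0,0],[0,-0.25,-0.03,0.06,0,0,0]]]'  ; python3 -c "
from tgt import *
delta(tcp(.034,-.016,.032,0.0),R,'final')"
```

```text
time_s: 7.92
eef_pos: [0.4663, -0.1591, 0.1297]
eef_rot: [0.641, 0.736, 0.164, 0.144]
force: [-1.6, -1.8, 6.5]
finger_gap: 0.0073
finger_force: 60.4
final shift cm [ 0.15  0.06 -0.17] rotvec [ 0.001  0.003 -0.001] t 7.9167
```

```bash
python3 -m handwheel '[[[1,0,0,0,0,0,0],[1.3,0,0,0,0,0,0],[1.6,0,0,0,0,0,0],[2,0,0,0,0,0,0],[2.5,0,0,0,0,0,0],[3,0,0,0,0,0,0],[3,0,0,0,0,0,0],[3,0,0,0,0,0,0]]]' 20 ; python3 - <<'E'
from tgt import *
s=get_state();f=grab_frame('wrist');g=grab_frame('side')
M=np.array(f['mount']);W=np.eye(4);W[:3,:3]=Ro.from_quat(s['eef_rot']).as_matrix();W[:3,3]=s['eef_pos']
E=np.linalg.inv(W@M);f['R']=E[:3,:3];f['t']=E[:3,3]
a=v[5];ims=[]
X=T(pe,pan(.15,25,.03,.032)-[0,.016,0])
for F,o,(w,h),sc in((f,(120,0),(400,400),1),(g,(240,160),(160,160),2.5)):
    m=cv2.resize(cv2.convertScaleAbs(F['pixels'][o[1]:o[1]+h,o[0]:o[0]+w],alpha=1.2),None,fx=sc,fy=sc,interpolation=2)
    q=((proj(F,X)-o)*sc).astype(int)
    for i in range(8):
        for j in range(i):
            if bin(i^j).count('1')==1 and i!=99: cv2.line(m,tuple(map(int,q[i])),tuple(map(int,q[j])),(0,255,0),1)
    ims.append(m)
cv2.imwrite('pics/w4.png',np.hstack(ims))
E
```

```text
time_s: 8.58
eef_pos: [0.4654, -0.1589, 0.1284]
eef_rot: [0.642, 0.736, 0.163, 0.143]
force: [0.0, 0.5, 1.0]
finger_gap: 0.03
finger_force: 0.0
```

View pics/w4.png

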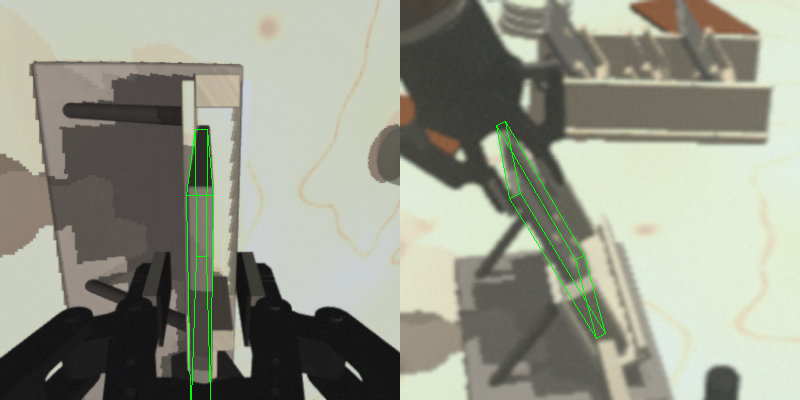

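The panel matches the model standing on the ledge against the back rest, and both fingers are clear. I'll retreat along its axis and go on to the crank.

```bash
python3 -m handwheel '[[[3,-0.6,-0.08,1.3,0,0,0],[3,-1.5,-0.2,3.2,0,0,0],[3,-2.8,-0.4,6,0,0,0],[3,-4.2,-0.55,9,0,0,0],[3,-5,-0.65,11,0,0,0],[3,-5,-0.65,11,0,0,0]]]' ; cat >> tgt.py <<'E'
Z=Ro.from_euler('z',pe[2]).as_matrix()
Rk=np.c_[Z@[1.,0,0],Z@[0,1.,0],Z@[0,0,1.]]@np.diag([-1,1,-1.])
def knob(a,z=.104,r=.05):
    th=.2-a;return T(pe,[.03+r*np.cos(th),-.2+r*np.sin(th),z])[0]
E
python3 - <<'E'
from tgt import *
print(knob(v[5]),get_state()['q'])
delta(knob(v[5],.18),Rk,'hover')
E
```

```text
time_s: 9.18
eef_pos: [0.4157, -0.1662, 0.2438]
eef_rot: [0.641, 0.735, 0.164, 0.146]
force: [-0.2, -0.0, 0.2]
finger_gap: 0.0298
finger_force: 0.0
[ 0.58248906 -0.34203288  0.104     ] [-0.55207379 -0.52732584 -0.37636906  1.36816055  0.27160229  0.93115636]
hover shift cm [ 16.68 -17.58  -6.38] rotvec [-0.387  0.301  1.541] t 9.1833
```

```bash
python3 -m handwheel '[[[4.5,0,-4,1,-0.387,0.301,1.541],[4.5,3,-8,1,-0.387,0.301,1.541],[4.5,6,-11,1,-0.387,0.301,1.541],[4.5,9,-14,1,-0.387,0.301,1.541],[4.5,12,-16,0,-0.387,0.301,1.541],[4.5,14,-17.6,-1,-0.387,0.301,1.541],[4.5,16,-17.6,-1,-0.387,0.301,1.541],[4.5,16.7,-17.6,-1,-0.387,0.301,1.541]]]' ; python3 - <<'E'
from tgt import *
delta(knob(v[5],.19),Rk,'hover')
E
```

```text
time_s: 9.85
eef_pos: [0.5845, -0.3423, 0.224]
eef_rot: [0.24, 0.966, 0.071, 0.059]
force: [-0.3, -0.2, -0.0]
finger_gap: 0.0451
finger_force: 0.0
hover shift cm [-0.2   0.03 -3.4 ] rotvec [-0.151  0.111  0.619] t 9.85
```

```bash
python3 -m handwheel '[[[4.5,-0.2,0,-1,-0.151,0.111,0.619],[4.5,-0.2,0,-2,-0.151,0.111,0.619],[4.5,-0.2,0,-3.4,-0.151,0.111,0.619],[4.5,-0.2,0,-3.4,-0.151,0.111,0.619],[4.5,-0.2,0,-3.4,-0.151,0.111,0.619],[4.5,-0.2,0,-3.4,-0.151,0.111,0.619],[4.5,-0.2,0,-3.4,-0.151,0.111,0.619]]]' ; python3 - <<'E'
from tgt import *
delta(knob(v[5],.19),Rk,'hover')
s=get_state();f=grab_frame('wrist')
M=np.array(f['mount']);W=np.eye(4);W[:3,:3]=Ro.from_quat(s['eef_rot']).as_matrix();W[:3,3]=s['eef_pos']
E=np.linalg.inv(W@M);f['R']=E[:3,:3];f['t']=E[:3,3]
np.save('w5.npy',f,allow_pickle=True)
r=recognise('wrist','crank_knob');print([(x['extent'],x['score']) for x in r])
m=cv2.convertScaleAbs(f['pixels'],alpha=1.2)
for z in(.122,.08):
    q=proj(f,knob(v[5],z)+.011*np.array([[np.cos(t),np.sin(t),0] for t in np.arange(0,6.3,.2)])).astype(np.int32);cv2.polylines(m,[q],True,(0,255,0),1)
q=proj(f,[knob(t,.085) for t in np.arange(0,4,.1)]).astype(np.int32);cv2.polylines(m,[q],False,(255,0,255),1)
q=proj(f,knob(0,.085,0))[0].astype(int);cv2.circle(m,(int(q[0]),int(q[1])),3,(0,0,255),-1)
cv2.imwrite('pics/w5.png',m)
E
```

```text
time_s: 10.43
eef_pos: [0.581, -0.3408, 0.1937]
eef_rot: [-0.065, 0.998, 0.001, 0.003]
force: [-0.0, 0.5, 0.0]
finger_gap: 0.0451
finger_force: 0.0
hover shift cm [ 0.15 -0.12 -0.37] rotvec [-0.002  0.005  0.005] t 10.4333
[([304.8, 184.8, 335.9, 231.3], 0.72)]
```

View pics/w5.png

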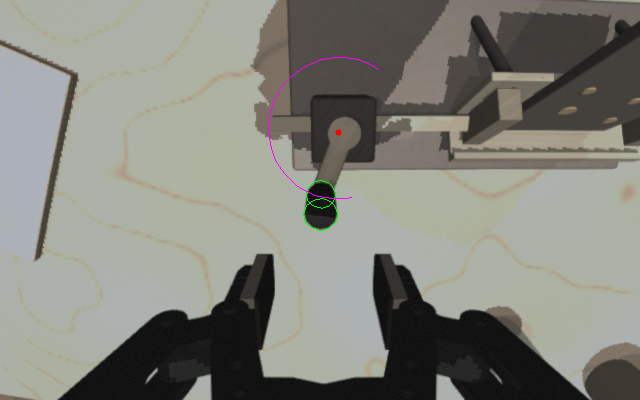

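The knob (320,213) lies on the model circle. The hub shows at column 344 against 338 for the model, so the axis is about 3.5 mm further to +y. I'll go down and grip the sleeve.

```bash
python3 -m handwheel '[[[4.5,0.15,-0.12,-3.5,0,0,0],[4.5,0.15,-0.12,-7,0,0,0],[4.5,0.15,-0.12,-9,0,0,0],[4.5,0.15,-0.12,-10.4,0,0,0],[4.5,0.15,-0.12,-10.4,0,0,0],[4.5,0.15,-0.12,-10.4,0,0,0]]]' && python3 -m handwheel '[[[1,0,0,0,0,0,0],[1,0,0,0,0,0,0],[1,0,0,0,0,0,0],[1,0,0,0,0,0,0],[1,0,0,0,0,0,0],[1,0,0,0,0,0,0]]]' 30; cat >> tgt.py <<'E'
AX=np.array([.031,-.1967])
def kp(a): th=.2-a; return T(pe,[AX[0]+.05*np.cos(th),AX[1]+.05*np.sin(th),0])[0,:2]
def pinv():
    s=get_state()['eef_pos'];l=np.linalg.inv(Z)@(s-[pe[0],pe[1],0]);d=l[:2]-AX
    return .2-np.arctan2(d[1],d[0]),np.hypot(*d)
E
python3 - <<'E'
from tgt import *
s=get_state();print(s['eef_pos'],s['force']);a,r=pinv();print(a,r)
for b in np.arange(a,3.7,.2): print(round(b,2),((kp(b)-s['eef_pos'][:2])*100).round(2))
E
```

```text
time_s: 11.03
eef_pos: [0.5814, -0.3427, 0.0904]
eef_rot: [-0.064, 0.998, 0.001, 0.003]
force: [-0.0, -0.8, 0.5]
finger_gap: 0.0447
finger_force: 0.0
time_s: 11.53
eef_pos: [0.5825, -0.343, 0.0925]
eef_rot: [-0.065, 0.998, -0.0, 0.004]
force: [-2.1, -0.0, 6.8]
finger_gap: 0.0212
finger_force: 29.9
[ 0.58254954 -0.34300874  0.09248699] [-2.14929022 -0.01248488  6.82224313]
0.5561427732913375 0.050294368661686316
0.56 [-0.03  0.01]
0.76 [-0.34 -0.94]
0.96 [-0.84 -1.81]
1.16 [-1.5  -2.56]
1.36 [-2.3  -3.16]
1.56 [-3.19 -3.59]
1.76 [-4.16 -3.84]
1.96 [-5.16 -3.89]
2.16 [-6.15 -3.74]
2.36 [-7.08 -3.4 ]
2.56 [-7.93 -2.87]
2.76 [-8.67 -2.19]
2.96 [-9.25 -1.38]
3.16 [-9.65 -0.47]
3.36 [-9.87  0.5 ]
3.56 [-9.89  1.5 ]
```

```bash
python3 -m handwheel '[[[1,0,0,0.2,0,0,0],[1,-0.34,-0.94,0.2,0,0,0],[1,-0.84,-1.81,0.2,0,0,0],[1,-1.5,-2.56,0.2,0,0,0],[1,-2.3,-3.16,0.2,0,0,0],[1,-3.19,-3.59,0.2,0,0,0],[1,-3.19,-3.59,0.2,0,0,0]]]'; python3 - <<'E'
from tgt import *
s=get_state();print(s['eef_pos'],s['force']);a,r=pinv();print(a,r)
for b in np.arange(1.76,3.7,.2): print(round(b,2),((kp(b)-s['eef_pos'][:2])*100).round(2))
E
```

```text
time_s: 12.12
eef_pos: [0.5494, -0.3791, 0.0927]
eef_rot: [-0.065, 0.998, 0.001, 0.003]
force: [-2.2, -0.4, -0.9]
finger_gap: 0.0211
finger_force: 31.1
[ 0.54935137 -0.37908859  0.0927325 ] [-2.23375013 -0.3832252  -0.90079566]
1.5807405313783571 0.04972309621462019
1.76 [-0.86 -0.23]
1.96 [-1.86 -0.28]
2.16 [-2.85 -0.13]
2.36 [-3.78  0.22]
2.56 [-4.63  0.75]
2.76 [-5.36  1.43]
2.96 [-5.93  2.24]
3.16 [-6.34  3.16]
3.36 [-6.55  4.13]
3.56 [-6.57  5.13]
```

Forces are small and the circle is right, so I'll continue.

```bash
python3 -m handwheel '[[[1,-0.86,-0.23,0,0,0,0],[1,-1.86,-0.28,0,0,0,0],[1,-2.85,-0.13,0,0,0,0],[1,-3.78,0.22,0,0,0,0],[1,-4.63,0.75,0,0,0,0],[1,-5.36,1.43,0,0,0,0],[1,-5.7,1.85,0,0,0,0],[1,-5.7,1.85,0,0,0,0]]]'; python3 - <<'E'
from tgt import *
s=get_state();print(s['eef_pos'],s['force']);a,r=pinv();print(a,r)
for b in np.arange(2.96,3.7,.1): print(round(b,2),((kp(b)-s['eef_pos'][:2])*100).round(2))
E
```

```text
time_s: 12.78
eef_pos: [0.4926, -0.3598, 0.0927]
eef_rot: [-0.065, 0.998, 0.0, 0.003]
force: [-2.3, -0.5, -0.3]
finger_gap: 0.0211
finger_force: 31.2
[ 0.4926039  -0.35975767  0.09273846] [-2.34936253 -0.52535744 -0.29722624]
2.8792792107758274 0.04943129004272897
2.96 [-0.26  0.31]
3.06 [-0.48  0.76]
3.16 [-0.66  1.22]
3.26 [-0.8   1.71]
3.36 [-0.88  2.2 ]
3.46 [-0.91  2.7 ]
3.56 [-0.89  3.2 ]
3.66 [-0.83  3.69]
```

```bash
python3 -m handwheel '[[[1,-0.26,0.31,0,0,0,0],[1,-0.48,0.76,0,0,0,0],[1,-0.66,1.22,0,0,0,0],[1,-0.75,1.5,0,0,0,0],[1,-0.75,1.5,0,0,0,0]]]';python3 -c "
from tgt import *
print(pinv())"; python3 -m handwheel '[[[1,-0.05,0.2,0,0,0,0],[1,-0.1,0.4,0,0,0,0],[1,-0.11,0.5,0,0,0,0],[1,-0.11,0.5,0,0,0,0]]]'; python3 - <<'E'
from tgt import *
print(pinv())
E
```

```text
time_s: 13.2
eef_pos: [0.4856, -0.3448, 0.0927]
eef_rot: [-0.065, 0.998, 0.0, 0.003]
force: [0.5, -1.6, -0.8]
finger_gap: 0.0209
finger_force: 31.1
(np.float64(3.213666696144132), np.float64(0.049594148706382124))
time_s: 13.53
eef_pos: [0.4845, -0.3399, 0.0926]
eef_rot: [-0.065, 0.998, 0.001, 0.003]
force: [-0.7, -3.3, 0.5]
finger_gap: 0.0211
finger_force: 31.3
(np.float64(3.3152621774918885), np.float64(0.04965884838437822))
```

```bash
python3 -m handwheel '[[[1,-0.01,0.15,0,0,0,0],[1,-0.02,0.3,0,0,0,0],[1,-0.02,0.3,0,0,0,0]]]';python3 -m handwheel '[[[1,0,0.15,0,0,0,0],[1,0,0.3,0,0,0,0],[1,0,0.3,0,0,0,0]]]'; python3 - <<'E'
from tgt import *
print(pinv())
E
```

```text
time_s: 13.78
eef_pos: [0.4842, -0.3377, 0.0927]
eef_rot: [-0.065, 0.998, -0.0, 0.003]
force: [-0.5, -8.2, 1.1]
finger_gap: 0.0214
finger_force: 31.4
time_s: 14.03
eef_pos: [0.4841, -0.3365, 0.0928]
eef_rot: [-0.064, 0.998, -0.002, 0.003]
force: [-1.2, -17.0, -2.4]
finger_gap: 0.0207
finger_force: 31.5
(np.float64(-2.8979092023452915), np.float64(0.04954767280380854))
```

Firm: about 17 N at the knob, at crank ≈ 3.38. I'll release and lift.

```bash
python3 -m handwheel '[[[2.6,0,0,0,0,0,0],[3.2,0,0,0,0,0,0],[4.2,0,0,0,0,0,0],[4.2,0,0,0,0,0,0],[4.2,0,0,0,0,0,0],[4.2,0,0,0,0,0,0]]]' && python3 -m handwheel '[[[4.2,0,0,1.5,0,0,0],[4.2,0,0,4,0,0,0],[4.2,0,0,7,0,0,0],[4.2,0,-2,10,0,0,0],[4.2,-2,-4,13,0,0,0],[4.2,-4,-6,14,0,0,0],[4.2,-4,-6,14,0,0,0]]]'; python3 - <<'E'
from tgt import *
f=grab_frame('top');g=grab_frame('side');ims=[]
for F,o,(w,h),sc in((f,(350,140),(180,120),2.2),(g,(240,190),(160,200),2.4)):
    m=cv2.resize(cv2.convertScaleAbs(F['pixels'][o[1]:o[1]+h,o[0]:o[0]+w],alpha=1.3),None,fx=sc,fy=sc,interpolation=2)
    q=((proj(F,T(pe,pan(.15,25,.03,.032)))-o)*sc).astype(int)
    for i in range(8):
        for j in range(i):
            if bin(i^j).count('1')==1: cv2.line(m,tuple(map(int,q[i])),tuple(map(int,q[j])),(0,255,0),1)
    ims.append(cv2.copyMakeBorder(m,0,480-m.shape[0],0,0,0))
cv2.imwrite('pics/end.png',np.hstack(ims))
E
```

```text
time_s: 14.53
eef_pos: [0.4843, -0.3336, 0.0924]
eef_rot: [-0.065, 0.998, 0.001, 0.003]
force: [-0.7, -0.2, 0.4]
finger_gap: 0.0419
finger_force: 0.0
time_s: 15.12
eef_pos: [0.4426, -0.3971, 0.2362]
eef_rot: [-0.064, 0.998, -0.001, 0.004]
force: [0.4, 0.1, 0.2]
finger_gap: 0.0419
finger_force: 0.0
```

View pics/end.png

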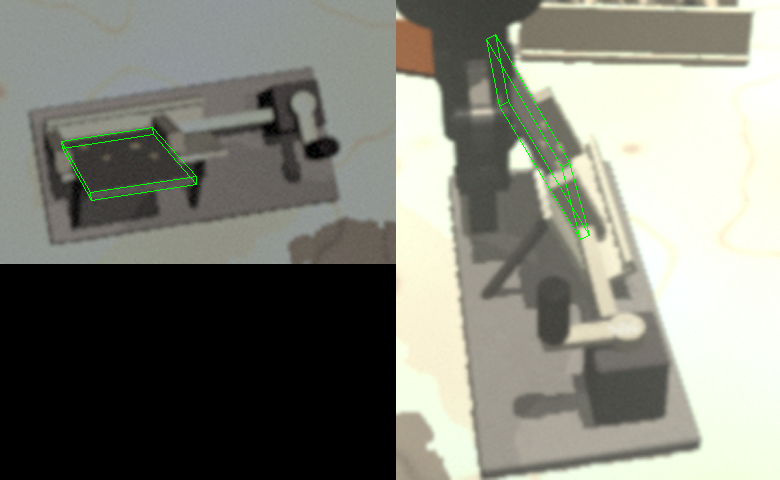

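The final picture shows the panel on the modelled clamped pose, with the jaws on both edges, the crank turned and the gripper clear.

```bash
python3 -c "
from bench import job
print(job.job_done())"
```

```text
the job is handed in; nothing more can be done
None
```

I stood the tall panel on the easel and clamped it between the jaws (about 17 N at the knob before I let go), then handed the job in with the gripper clear; no verdict came back.

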